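# Uncouple the plug-in pressure gauge from the bench air outlet

### The arm

A 6-joint arm with a two-finger parallel gripper is mounted at the origin on the work surface. World frame = base frame: x ahead of the robot, y to its left, z up, the work surface at z = 0. Lengths are in m, angles in degrees, forces in N, time in s.
With the tool pointing down it reaches from about 0.325 to 0.775 m from the base axis. Payload 5.5 kg.
Tool frame: the origin (TCP) lies at the centre of the arm's flange, where the gripper is bolted on; the fingertips stand 182 mm ahead of it and the grasp point (between the pads) lies 163 mm ahead of it; z points along the fingers, y is the direction in which the jaws open and shut (so a half turn about z gives the same grasp; the last joint's range is limited). The gripper opens to 88 mm and grips with 3 to 60 N. Pads are 20 mm wide; open, the fingers measure 115 mm over their backs; the gripper's body (75 mm by 178 mm) begins 61 mm behind the grasp point.
Start: joints at [71.35, 5.22, 70.514, -0, 104.267, -3.249], TCP at [0.159, 0.578, 0.405] pointing down, gripper open.
Joint ranges: [-164.24, 164.24], [-49.07, 125.15], [9.68, 141.18], [-86.29, 266.29], [3.28, 154.24], [-151.56, 151.56]. Speed limits (degrees/s): [147.25, 147.25, 172.46, 180, 180, 180].

### API

Orientations are given as [roll, pitch, yaw] about the fixed x, y, z axes, in that order (R = Rz(yaw) Ry(pitch) Rx(roll)).
In Python, from station import r gives the robot as it stands. The module is installed in compiled form; this text tells all that it offers. Calls block until the motion is done:
- r.reach(position, orientation): joint-space move of the TCP to a pose.
- r.servo_line(position, rotation=None, speed=0.15): straight line of the TCP; rotation=None keeps the orientation; speed is the mean speed in m/s.
- r.move_joints(angles): joint-space move.
- r.let_go() and r.grab(squeeze=None): open the fingers fully, or close them until they stop; squeeze is the grip in N (None keeps the last).
- r.wait(seconds).
- r.inverse_kinematics(position, orientation): joint angles nearest the present ones, or None.
- r.sense(): the state.
- r.snapshot(name): name is "side" or "top"; returns a dict with "frame" (420x560x3 uint8, red, green, blue), "fx", "fy", "cx", "cy" (pixels), "R" (3x3) and "t" (3): a world point X has camera coordinates R X + t. Camera axes: x right, y down, z forward; pixel columns grow to the right and rows downward; lengths in m; the calibration is good to about 2 mm. A picture is of the moment at which its call begins. There is no depth.
A pose or a line that the arm cannot do raises r.IKError and nothing moves.
- r.hand_in(): hands the job in, once; it reports no verdict.
The state is a dict: "clock": time; "joints": joint angles; "joint_vel": joint speeds; "joint_torque": joint torques, N m; "tcp_pos": TCP position; "orientation": TCP orientation; "contact_force": force on the tool from outside, world axes, zero at the start; "torque": the same for the moment, N m; "opening": finger opening in m.
Only numpy, scipy, OpenCV 4.12 (cv2) and the standard library are available. Lean on these libraries where they do the work, as an engineer would, in place of code of your own. Each camera call takes 0.05 s, during which the arm holds its last target. There are 200 camera calls.

### The job

The line pressure has been checked: take the small plug-in gauge off its air outlet. It sits in a locking quick coupling, so feel for the unlocked position by turning the spring sleeve clockwise (seen from the dial) until it can be pushed right back, then draw the gauge straight out while the sleeve is back and let the sleeve spring forward. Stand the gauge upright, dial up, fully down in the empty hole of the wooden fittings block, set down gently and not dropped, and leave the other things where they are.

Things in the scene. Friction and masses are not known exactly. Their poses are not given: they have to be found in the camera images.
- gauge_grip (a point): Plug-in gauge (loose, 120 g, round, 66 mm long), plugged into one of three outlets in a row (which one varies). Point on its axis, middle of the thick part to grip: a cylinder 26 mm across reaching 14 mm above and below this point (brass collar below, dark case above). z runs from nipple to white dial. Under it the brass nipple, 38 mm long, 15 mm across, grooved 10 to 18 mm from its tip.
- gauge: The same gauge; this origin is the centre of the flat lower end of its nipple, 52 mm below gauge_grip along the gauge's z.
- outlet_a: The outlet holding the gauge: fixed steel quick coupling on the bench manifold; origin at its foot on the manifold's top, 45 mm above the table, z up. A stub 22 mm high, then a 66 mm barrel leaning 20 degrees from vertical towards this body's -x (roughly towards the robot; its turn varies). Similar, lower outlets stand 85 and perhaps 170 mm away along the manifold.
- outlet_a_mouth (a point): Centre of the front face of the coupling's barrel (24 mm across, fixed), 1 mm under the gauge's collar. z points out along the leaning barrel, which is the direction in which the gauge is drawn out. The nipple reaches 37 mm into the barrel.
- outlet_a_rim (a point): Centre of the front rim of the coupling's sprung sleeve, moving with it; z points out along the barrel. The sleeve turns freely. Its knurled front flange is 40 mm across and 14 mm long. At rest the rim lies 3 mm behind the barrel's front face and stands out 7 mm all round beyond the gauge's 26 mm collar, so fingertips beside the collar can push it back.
- outlet_a_sleeve (a joint): How far the sleeve is pushed back, 0 to 0.008 m (rigid stop); spring 4 N at 0, 10.5 N at the stop. Locked, it is blocked hard at 1.5 mm: it must first be turned 0.25 to 1.35 rad clockwise seen from the dial (amount varies, not reported) until 2 notches in its rear edge meet 2 lugs, within 0.1 rad. The nipple is let go only over the last 3 mm; once it has risen 1 mm, the sleeve may follow it.
- free_hole (a point): Centre of the floor of the empty hole in the wooden fittings block (fixed, 60 x 215 x 40 mm). The holes are 23 mm across, slightly chamfered and 20 mm deep: floor 20 mm, block top 40 mm above the table. z up; the long side of the block is y, and the next hole lies 75 mm along -y.
- plug_blank: Bystander: steel blanking plug standing in the middle hole of the block (top 56 mm above its lower end, its origin; 25 mm across).
- plug_barb: Bystander: steel plug with a brass hose barb standing in the far hole of the block (top 67 mm above its lower end, its origin; 25 mm across).
- tube_a: Bystander: aluminium paint tube lying on the bench near the manifold, 32 mm high, 150 mm long along its x, origin under its middle.
- tube_b: Bystander: smaller paint tube lying between the block and the manifold, 28 mm high, 130 mm long along its x, origin under its middle.
- pigment_jar: Bystander: jar 60 mm across, 65 mm high, origin at the centre of its foot.
- tin: Bystander: paint tin 84 mm across, 100 mm high, origin at the centre of its foot.
- tape: Bystander: roll of paper tape lying flat, 90 mm across, 24 mm high, origin at the centre of its underside.
- knife: Bystander: painter's knife with a dark wooden handle, 200 mm long along its x, lying on the bench.
- flat_brush: Bystander: flat brush with a wooden handle, 200 mm long along its x, lying on the bench.

How it is judged:
By the outcome, as a careful person would: the job done as asked, in the order asked, and still so for the second after the job is handed in, with the robot touching nothing.
It also fails if it takes over 72 s, if anything falls off the work surface, if the arm or the gripper's body presses on something with over 40 N, if the wrist force passes 120 N, or if a joint passes its speed limit or range.

## Working session

There is one attempt and no reset: what is moved stays moved. The work goes in short steps, each a Python script; the robot and the scene stay as the last script left them, time stands still between calls to the robot, and variables do not carry over. Pictures are saved under pics/ and viewed, about 8 in all and at most 12, crops included, and the job is handed in when it is done.

```bash
mkdir -p pics; python3 - <<'E'
from station import r
import cv2,numpy as np,pickle
d={}
for n in("side","top"):
    s=r.snapshot(n);d[n]=s
    cv2.imwrite(f"pics/{n}0.png",cv2.resize(s["frame"][:,:,::-1],(784,588),interpolation=cv2.INTER_CUBIC))
    print(n,s["fx"],s["fy"],s["cx"],s["cy"],np.round(s["R"],3).tolist(),np.round(s["t"],3), "C",-np.array(s["R"]).T@s["t"])
pickle.dump(d,open("s0.pkl","wb"))
print(r.sense())
E
```

```text
side 543.4924070864757 543.4924070864757 281.86248530699515 211.9083644217048 [[0.707, -0.707, -0.005], [-0.541, -0.537, -0.648], [0.455, 0.461, -0.762]] [-0.465  0.349  1.151] C [-0.00581933 -0.67240224  1.10061258]
top 437.9471570364447 437.9471570364447 275.727536054247 218.34919464830412 [[-0.001, -1.0, -0.001], [-0.986, 0.001, -0.166], [0.166, 0.001, -0.986]] [-0.08   0.576  1.155] C [ 0.37646285 -0.0817601   1.2345786 ]
{'clock': 0.1, 'joints': array([ 7.13505169e+01,  5.25793855e+00,  7.05738366e+01, -1.42480189e-03,
        1.04263645e+02, -3.24839889e+00]), 'joint_vel': array([-0.02114434, -0.01911252, -0.25264536,  0.06159749, -0.08689432,
        0.06728058]), 'joint_torque': array([ 2.39634050e-03, -4.47861600e+01, -4.07568061e+01,  7.01081380e-02,
        2.85273325e-02, -1.32790069e-04]), 'tcp_pos': array([0.15936648, 0.57850973, 0.40363988]), 'orientation': array([-1.79904655e+02, -4.02770210e-03,  1.64598563e+02]), 'contact_force': array([ 0.42797311, -0.41777341,  0.10555825]), 'torque': array([-0.02497609, -0.02039812,  0.04056452]), 'opening': 0.08791373481238522}
```

View pics/side0.png

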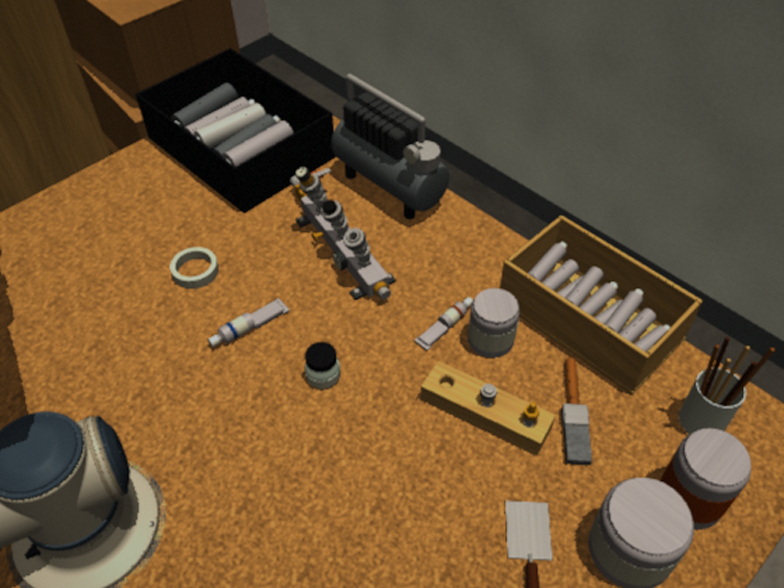

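View pics/top0.png

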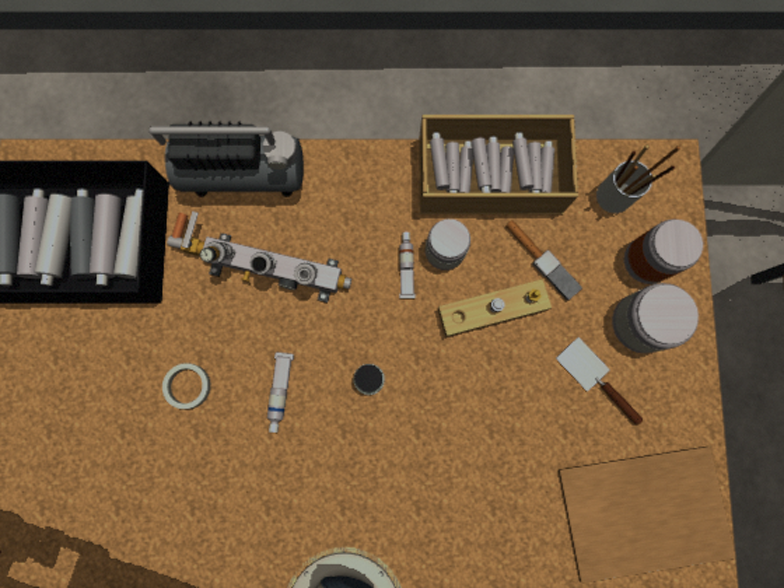

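Both views show the three-outlet manifold, with the gauge apparently in the left outlet (top about (209,255), side about (303,175)). The block's empty hole is at top (459,317) and side (447,381). I'll zoom in on these.

```bash
python3 - <<'E'
import cv2,numpy as np,pickle
d=pickle.load(open("s0.pkl","rb"))
def crop(n,u,v,w,h,k):
    return cv2.resize(d[n]["frame"][v:v+h,u:u+w,::-1],(w*k,h*k),interpolation=cv2.INTER_CUBIC)
a=crop("side",200,110,100,110,4); b=crop("top",110,140,100,75,4)
c=crop("top",305,190,100,60,4); e=crop("side",290,255,100,70,4)
im=np.zeros((600,800,3),np.uint8)
im[:300,:400]=a[:300]; im[:300,400:]=b; im[300:540,:400]=c; im[300:580,400:]=e
cv2.imwrite("pics/crop0.png",im)
E
```

```text
(no output)
```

View pics/crop0.png

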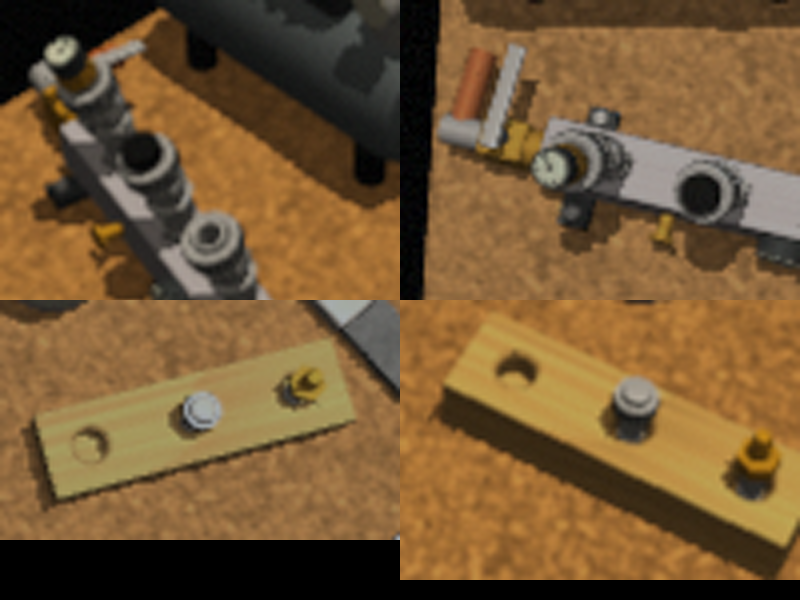

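The crops confirm the gauge in the left outlet, with its dial at full-frame pixels top (149,182) and side (216,124). The free hole is at about top (327,226) and side (319,272). Next I'll triangulate.

```bash
cat > h.py <<'E'
import numpy as np,cv2,pickle
def ray(s,u,v):
    R=np.array(s["R"]);C=-R.T@np.array(s["t"])
    d=R.T@np.array([(u-s["cx"])/s["fx"],(v-s["cy"])/s["fy"],1]);return C,d/np.linalg.norm(d)
def plane(s,u,v,z):
    C,d=ray(s,u,v);return C+d*(z-C[2])/d[2]
def tri(s1,p1,s2,p2):
    C1,d1=ray(s1,*p1);C2,d2=ray(s2,*p2)
    a=np.linalg.lstsq(np.c_[d1,-d2],C2-C1,rcond=None)[0]
    A=C1+a[0]*d1;B=C2+a[1]*d2;return (A+B)/2,np.linalg.norm(A-B)
def proj(s,X):
    c=np.array(s["R"])@X+s["t"];return np.array([s["cx"]+s["fx"]*c[0]/c[2],s["cy"]+s["fy"]*c[1]/c[2]])
def blob(m,seed):
    n,l,st,ce=cv2.connectedComponentsWithStats(m.astype(np.uint8))
    i=min(range(1,n),key=lambda i:np.hypot(*(ce[i]-seed))-0.02*st[i,4]);return ce[i],st[i,4],l==i
E
python3 - <<'E'
from h import *
d=pickle.load(open("s0.pkl","rb"));T,S=d["top"],d["side"]
def dial(s,seed):
    f=s["frame"].astype(int);m=(f.min(2)>110)
    y,x=np.mgrid[:420,:560];m&=np.hypot(x-seed[0],y-seed[1])<6
    # exclude pixels farther than dial
    return blob(m,seed)[:2]
for n,s,seed in(("top",T,(149,182)),("side",S,(216,124))):
    f=s["frame"];u,v=seed;print(n,dial(s,seed));print(f[v-6:v+7,u-6:u+9].min(2))
dT,dS=(148.75,182),(216.25,123.75)
print("dial",tri(T,dT,S,dS))
o2=tri(T,(185.75,189.25),S,(235.5,148.75));o3=tri(T,(217.9,195),S,(252.5,169));print("o2",o2,"o3",o3,o3[0]-o2[0])
for n,s,seed in(("top",T,(340,222)),("side",S,(345,290))):
    hsv=cv2.cvtColor(s["frame"],cv2.COLOR_RGB2HSV).astype(int)
    u,v=seed;print(n,"block hsv",hsv[v,u],"bench",hsv[v+35,u-20])
E
```

```text
top (array([147.25, 181.6 ]), np.int32(40))
[[ 46  50 107 128 108  79  42  35  27  36  52  75  91 116 127]
 [ 46  52  93  69  70  64  50  34  30  28  22  32  63  94 122]
 [ 45  70  92  92 138 132 100  62  38  30  27  22  35  73 116]
 [ 48 134 109 107 138 145 147 111  60  30  20  25  18  30  93]
 [ 73 137 148 106 126 145 150 146  86  32  23  26  22  30  79]
 [104 136 145 121  87 135 148 149  95  42  21  21  22  22  92]
 [ 86 114 142 125  89 136 150 151 100  44  14  12  20  32  95]
 [ 83 132 146 144 146 146 148 145  93  39  17  18  17  46 118]
 [ 50 103 136 143 146 142 144 124  68  19  17  13  43  78 120]
 [ 58  68 107 110 133 101 126  90  39  22  26  44  65 117 123]
 [ 63  64  55  66  87  90  62  47  45  49  67  69  70 109  83]
 [ 66  60  40  35  37  39  36  40  54  65  65  61  68  45  38]
 [ 66  65  48  35  33  31  29  31  34  35  35  34  36  40  37]]
side (array([214.51851852, 122.51851852]), np.int32(27))
[[  5   2   3   4   4  15  16  13   8   1   4   3   5   4   6]
 [  4   7   3   9  54  68  68  72  43   7   4   4   2   4   1]
 [  4   5  30  52 116 119  92 118 100  41   7   4   3
[... 328 characters left out ...]
33 108  60  52  59  51  30  15  17  19  20  18  11  44 106]
 [140 134  87  34  15  15  13  14  15  17  16  16  14  26  84]
 [133 137 125  71  21  12  14  15  16  15  12  10  14  21  62]
 [124 112 132 100  33  10  14   9  10   9  12  11  13  27  63]
 [110 111 112  96  51  15   9  11  10   8   6  13  19  40  80]]
dial (array([0.65279353, 0.24088925, 0.15431928]), np.float64(0.0015731370805483074))
o2 (array([0.63896135, 0.15106019, 0.13236688]), np.float64(0.001321312288545887)) o3 (array([0.62395306, 0.06903533, 0.12710569]), np.float64(0.0008737205282646123)) [-0.01500828 -0.08202485 -0.00526119]
top block hsv [ 25 111 166] bench [ 16 145 141]
side block hsv [ 19 143 152] bench [ 16 179 167]
```

```bash
python3 - <<'E'
from h import *
d=pickle.load(open("s0.pkl","rb"));T,S=d["top"],d["side"]
D,e=tri(T,(147.3,181.6),S,(214.6,122.4));print("dial",D,e)
# block top corners from crop + mask
q=[plane(T,u-.4,v-.4,.04)[:2] for u,v in((314.5,218.75),(387.5,200.75),(393.75,218.75),(318.75,239.5))]
q=np.array(q);print(q.round(4).tolist(),np.linalg.norm(q-np.roll(q,-1,0),axis=1),"ctr",q.mean(0))
hsv=cv2.cvtColor(cv2.GaussianBlur(T["frame"],(3,3),0),cv2.COLOR_RGB2HSV).astype(int)
m=(hsv[...,0]>=20)&(hsv[...,0]<=32)&(hsv[...,1]>60)&(hsv[...,2]>110);m[:195]=0;m[245:]=0;m[:,:305]=0;m[:,400:]=0
ctr=max(cv2.findContours(m.astype(np.uint8),0,2)[0],key=cv2.contourArea)
w=np.array([plane(T,u,v,.04)[:2] for u,v in ctr[:,0]]);rc=cv2.minAreaRect((w*1000).astype(np.float32));print("rect",rc)
H1=plane(T,327.1,225.9,.04);H2=plane(S,318.9,272.1,.04);print("hole",H1,H2)
for n,s,X in(("top",T,H1),("side",S,H1)):
    u,v=np.round(proj(s,X)).astype(int);print(n,u,v);print(s["frame"][v-7:v+8,u-8:u+9].max(2))
# overlay of expected rim/barrel circles with azimuth of the manifold
def circ(c,z,r):
    x=np.cross(z,[0,1,0]);x/=np.linalg.norm(x);y=np.cross(z,x);a=np.linspace(0,2*np.pi,40)
    return c+r*(np.outer(np.cos(a),x)+np.outer(np.sin(a),y))
out=[]
k=10
for s,u0,v0 in((T,130,160),(S,200,105)):
  im=cv2.resize(s["frame"][v0:v0+58,u0:u0+40,::-1],(400,580),interpolation=cv2.INTER_CUBIC)
  for az,col in((-10.4,(0,255,0)),):
    a=np.radians(az);z=np.array([-np.cos(a)*np.sin(np.radians(20)),-np.sin(a)*np.sin(np.radians(20)),np.cos(np.radians(20))])
    for c,rr in((D,.013),(D-z*.032,.02),(D-z*.046,.02)):
      for X in circ(c,z,rr):
        p=(proj(s,X)-[u0,v0]+.5)*k;cv2.circle(im,tuple(int(t) for t in p),1,col,-1)
    p=(proj(s,D-z*.095)-[u0,v0]+.5)*k;cv2.circle(im,tuple(int(t) for t in p),3,(0,0,255),-1)
    print("foot",D-z*.095-[0,0,.022])
  out.append(im)
cv2.imwrite("pics/ov.png",np.hstack(out))
E
```

```text
dial [0.651935   0.24423769 0.15774302] 0.0008610907149679859
[[0.5775, -0.1869], [0.6282, -0.3909], [0.5774, -0.406], [0.5198, -0.1977]] [0.21023189 0.05303682 0.21616006 0.05874481] ctr [ 0.57571151 -0.29536643]
rect ((575.896728515625, -295.6051940917969), (59.9730224609375, 214.68775939941406), 14.728737831115723)
hole [ 0.55637903 -0.22240578  0.04      ] [ 0.55774114 -0.22326267  0.04      ]
top 327 226
[[165 166 167 166 166 165 167 164 165 167 166 165 165 166 166 166 164]
 [164 167 166 165 166 166 166 163 161 161 164 166 165 164 164 165 166]
 [165 163 165 166 165 162 156 145 131 137 148 161 165 166 166 166 166]
 [166 164 166 165 162 147 129  94  84  97 111 133 154 165 165 165 166]
 [166 166 166 165 150 113  96  95  80  66  55  93 120 156 167 166 164]
 [166 165 165 159 137 158 166 166 125 110  86  62 116 151 164 166 165]
 [165 165 166 160 156 163 164 165 166 166 119  80  88 139 160 165 166]
 [165 166 166 160 156 165 165 165 165 166 117  79  84 137 163 166 166]
 [165 165 165 163 156 161 165 165 167 165 124  88  95 138 163 165 166]
 [165 164 165 166 150 159 165 166 166 166 165 11
[... 837 characters left out ...]
24  78  69  68  64  60  59  55  63  96 145 180 190]
 [189 190 186 160 102  67  68  78  81  73  59  55  53  78 135 179 191]
 [190 190 188 168 108  95 140 157 160 156 111  67  57  77 144 183 191]
 [190 190 191 179 155 162 183 190 190 191 170 116  68  89 163 187 190]
 [191 192 193 186 178 177 186 192 190 191 190 173 121 139 179 191 191]
 [190 190 191 190 185 179 176 187 186 184 180 172 166 179 190 190 189]
 [191 191 190 190 191 188 184 188 188 187 182 178 187 189 190 191 190]
 [190 190 190 191 190 191 190 190 190 190 190 190 190 190 190 189 192]
 [183 191 190 190 191 190 190 192 190 190 190 189 190 190 191 189 190]]
foot [0.68389312 0.23837228 0.04647223]
foot [0.68389312 0.23837228 0.04647223]
```

View pics/ov.png

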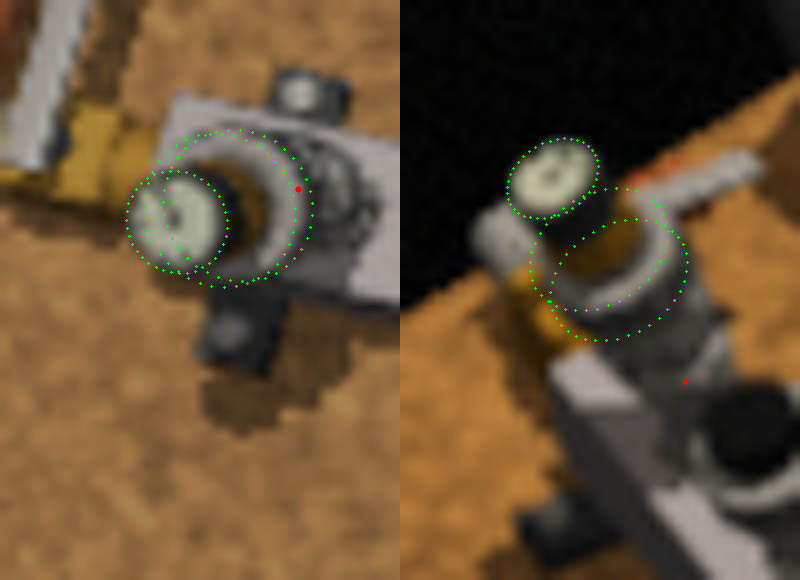

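The overlay fits well: outlet A's leaning barrel lines up with the manifold direction, at azimuth -10.4°. The dial is at about (0.652,0.244,0.157) and the foot comes out at 46.5 mm, against 45 mm expected. The block rectangle measures 60.0x214.7 mm, and the hole at (0.557,-0.223) agrees across all three estimates. Next I'll check the IK and approach.

```bash
cat >> h.py <<'E'
from scipy.spatial.transform import Rotation as Ro
D=np.array([.652,.244,.1568]);az=np.radians(-10.4);t20=np.radians(20)
a=np.array([-np.cos(az)*np.sin(t20),-np.sin(az)*np.sin(t20),np.cos(t20)])
e1=np.array([-np.sin(az),np.cos(az),0]);e2=np.cross(a,e1)
def P(s,off=(0,0)): return D+(s-.029)*a+off[0]*e1+off[1]*e2   # s = distance from mouth along barrel
def ori(phi):
    p=np.radians(phi);y=np.cos(p)*e1+np.sin(p)*e2;z=-a
    return Ro.from_matrix(np.c_[np.cross(y,z),y,z]).as_euler("xyz",degrees=True)
def tip(s,off=(0,0)): return P(s+.182,off)
def F(st): # force in (e1,e2,a)
    f=np.array(st["contact_force"]);return np.round([f@e1,f@e2,f@a],2)
E
python3 - <<'E'
from station import r
from h import *
for phi in (140,130,90,50,40,-40,-50,-90,-130,-140):
    for s in (.06,-.028):
        q=r.inverse_kinematics(list(tip(s)),list(ori(phi)));print(phi,s,None if q is None else np.round(q,1))
E
```

```text
140 0.06 None
140 -0.028 None
130 0.06 None
130 -0.028 None
90 0.06 [  23.7    3.2   78.5  -11.2   81.7 -145.9]
90 -0.028 [  22.1    8.1   81.6  -11.1   73.5 -145.9]
50 0.06 [  23.7    3.2   78.5  -11.2   81.7 -105.9]
50 -0.028 [  22.1    8.1   81.6  -11.1   73.5 -105.9]
40 0.06 [ 23.7   3.2  78.5 -11.2  81.7 -95.9]
40 -0.028 [ 22.1   8.1  81.6 -11.1  73.5 -95.9]
-40 0.06 [ 23.7   3.2  78.5 -11.2  81.7 -15.9]
-40 -0.028 [ 22.1   8.1  81.6 -11.1  73.5 -15.9]
-50 0.06 [ 23.7   3.2  78.5 -11.2  81.7  -5.9]
-50 -0.028 [ 22.1   8.1  81.6 -11.1  73.5  -5.9]
-90 0.06 [ 23.7   3.2  78.5 -11.2  81.7  34.1]
-90 -0.028 [ 22.1   8.1  81.6 -11.1  73.5  34.1]
-130 0.06 [ 23.7   3.2  78.5 -11.2  81.7  74.1]
-130 -0.028 [ 22.1   8.1  81.6 -11.1  73.5  74.1]
-140 0.06 [ 23.7   3.2  78.5 -11.2  81.7  84.1]
-140 -0.028 [ 22.1   8.1  81.6 -11.1  73.5  84.1]
```

```bash
python3 - <<'E'
from station import r
from h import *
o=list(ori(-50))
r.reach(list(tip(.06)),o);print(r.sense()["clock"],F(r.sense()))
r.servo_line(list(tip(-.018)),speed=.08);s=r.sense();print(s["clock"],F(s))
r.grab(8);s=r.sense();print(s["clock"],F(s),s["opening"],np.round(s["torque"],2),s["tcp_pos"]-tip(-.018))
f=r.snapshot("side")["frame"][90:190,180:320,::-1];g=r.snapshot("top")["frame"][130:230,90:230,::-1]
cv2.imwrite("pics/g1.png",np.hstack([cv2.resize(i,(400,286)) for i in(f,g)]))
E
```

```text
2.1833 [-0.35  0.17  0.83]
3.3083 [ 0.21 -0.28  0.53]
4.1083 [ 2.67 -3.47 -1.8 ] 0.040309157203915084 [ 0.37 -0.51  0.19] [0.00038304 0.0002562  0.000205  ]
```

View pics/g1.png

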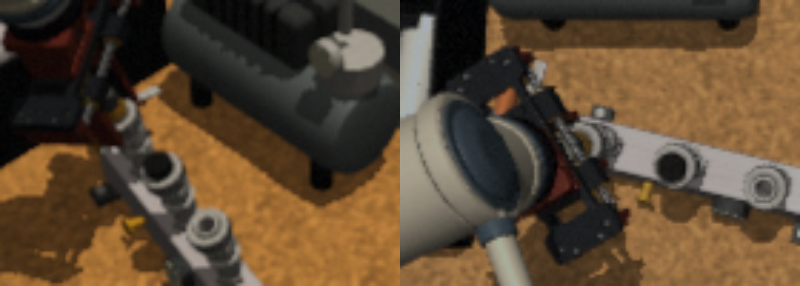

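The gripper is on the flange: opening 40.3 mm matches its 40 mm. I'll centre by feel, then turn and probe.

```bash
cat >> h.py <<'E'
def centre(r,off,phi,n=6):
    p=np.radians(phi);y=np.array([np.cos(p),np.sin(p)]);fl=[]
    s0=r.sense();sax=(np.array(s0["tcp_pos"])-P(0))@a
    for _ in range(n):
        f=F(r.sense())[:2]@y;fl.append(round(float(f),1))
        if abs(f)<1.2: break
        off=np.array(off)+y*np.clip(f*.0002,-.001,.001)
        r.servo_line(list(P(sax,off)),list(ori(phi)),speed=.02)
    print("centre",phi,np.round(off,5),fl);return off
E
python3 - <<'E'
from station import r
from h import *
off=centre(r,np.zeros(2),-50)
r.grab(25);s=r.sense();print(s["clock"],F(s),s["opening"])
off=centre(r,off,-50,3)
r.servo_line(list(tip(-.0205,off)),list(ori(-50)),speed=.01);s=r.sense();print(s["clock"],F(s),(s["tcp_pos"]-tip(-.018,off))@a)
r.servo_line(list(tip(-.018,off)),list(ori(-50)),speed=.02);s=r.sense();print(s["clock"],F(s))
np.save("off.npy",off)
E
```

```text
centre -50 [ 0.00089 -0.00106] [4.2, 2.7, -0.5]
4.925 [-0.24  1.82  1.22] 0.03954621610193887
centre -50 [ 0.00069 -0.00082] [-1.5, 0.3]
5.575 [-1.44  4.04  6.03] -0.0016200263730391901
5.85 [0.08 0.44 1.63]
```

```bash
cat >> h.py <<'E'
def probe(r,off,phi,depth=.004):
    r.servo_line(list(tip(-.018-depth,off)),list(ori(phi)),speed=.02);r.wait(.15);s=r.sense()
    d=-(s["tcp_pos"]-tip(-.018,off))@a
    r.servo_line(list(tip(-.018,off)),list(ori(phi)),speed=.03);return round(d*1000,2),F(s),round(s["opening"]*1000,2)
E
python3 - <<'E'
from station import r
from h import *
off=np.load("off.npy");phi=-50
for i in range(4):
    print(phi,*probe(r,off,phi),r.sense()["clock"])
    if i==3: break
    phi-=8.5
    r.servo_line(list(tip(-.018,off)),list(ori(phi)),speed=.03)
off=centre(r,off,phi,4);np.save("off.npy",off)
s=r.sense();print(s["joints"].round(1),F(s),s["clock"])
E
```

```text
-50 1.92 [-4.38  6.9  14.03] 40.01 6.6333
-58.5 1.97 [-3.91  6.4  13.87] 39.44 7.7167
-67.0 2.15 [-3.22  4.97 11.72] 39.25 8.8
-75.5 3.54 [-0.55  0.01  4.6 ] 39.76 9.8833
centre -75.5 [ 0.00091 -0.00167] [4.4, 0.3]
[ 22.3   7.7  81.1 -11.   74.5  19.6] [ 0.4  -0.21  1.74] 10.1333
```

```bash
python3 - <<'E'
from station import r
from h import *
off=np.load("off.npy")
def go(p): r.servo_line(list(tip(-.018,off)),list(ori(p)),speed=.03)
for p in(-75.5,-80,-84,-88):
    go(p);print(p,*probe(r,off,p,.005),r.sense()["clock"])
E
```

```text
-75.5 5.02 [-1.22  3.84  6.72] 39.71 11.25
-80 4.68 [-2.31  6.24  5.54] 39.57 12.3667
-84 4.58 [-1.54  6.63  6.06] 39.56 13.4833
-88 4.51 [-1.51  6.06  6.32] 39.67 14.6
```

```bash
python3 - <<'E'
from station import r
from h import *
off=np.load("off.npy")
def go(p): r.servo_line(list(tip(-.018,off)),list(ori(p)),speed=.03)
for p in(-92,-96,-80,-71):
    go(p);print(p,*probe(r,off,p,.005),r.sense()["clock"])
E
```

```text
-92 4.55 [-1.25  6.12  5.96] 39.7 15.7167
-96 4.4 [-0.18  5.84  4.8 ] 39.48 16.8333
-80 4.16 [-0.34  5.72  4.29] 39.77 18.1333
-71 2.61 [-2.2  11.54 14.07] 39.76 19.3083
```

```bash
python3 - <<'E'
from station import r
from h import *
off=np.load("off.npy")
def st(m):
    s=r.sense();print(m,"F",F(s),"Ta",round(float(s["torque"]@a),3),"op",round(s["opening"]*1e3,2),s["clock"])
st("home -71")
r.let_go();r.grab(25);st("regrip");off=centre(r,off,-71,4)
for p in(-76,-80):
    r.servo_line(list(tip(-.018,off)),list(ori(p)),speed=.03);st(p)
for d in(.002,.004,.006,.008,.010):
    r.servo_line(list(tip(-.018-d,off)),list(ori(p)),speed=.03);r.wait(.1);s=r.sense();st((d,round(float(-(s["tcp_pos"]-tip(-.018,off))@a)*1e3,2)))
r.servo_line(list(tip(-.018,off)),list(ori(p)),speed=.03);st("back")
np.save("off.npy",off)
E
```

```text
home -71 F [1.84 6.42 1.59] Ta 0.035 op 39.25 19.3083
regrip F [-0.4   2.38  2.  ] Ta -0.051 op 40.24 21.0083
centre -71 [ 0.00075 -0.00122] [-2.4, -1.1]
-76 F [-0.63  0.49 -0.01] Ta -0.005 op 39.76 21.5083
-80 F [ 0.74  0.59 -1.38] Ta 0.021 op 39.58 21.7583
(0.002, 1.65) F [-0.34  1.25  4.29] Ta 0.035 op 39.6 22.1083
(0.004, 3.68) F [-2.6   3.43  5.55] Ta 0.071 op 39.65 22.4583
(0.006, 5.53) F [-3.2   3.12  7.12] Ta 0.058 op 39.54 22.8083
(0.008, 7.29) F [-3.94  3.24  8.79] Ta 0.066 op 39.86 23.1583
(0.01, 8.44) F [-4.61  5.33 11.83] Ta 0.053 op 39.08 23.5083
back F [ 0.41 -0.38  1.13] Ta 0.005 op 39.37 23.9917
```

```bash
python3 - <<'E'
from station import r
from h import *
off=np.load("off.npy");phi=-80
r.let_go();print(F(r.sense()))
r.servo_line(list(tip(0,off)),list(ori(phi)),speed=.04)
r.grab(4);s=r.sense();print("collar",F(s),s["opening"],s["clock"])
off=centre(r,off,phi,4)
for d in np.arange(-.002,-.0145,-.0015):
    r.servo_line(list(tip(d,off)),list(ori(phi)),speed=.02);r.wait(.1);s=r.sense()
    print(round(d*1e3,1),round(float((s["tcp_pos"]-tip(0,off))@a)*1e3,2),F(s),round(s["opening"]*1e3,2))
    if F(s)[2]>17: break
np.save("off.npy",off);print(s["clock"])
E
```

```text
[ 1.18  0.4  -0.26]
collar [-0.07  0.6  -0.41] 0.025734696987083625 26.45
centre -80 [ 0.00075 -0.00122] [-0.6]
-2.0 -1.42 [0.44 0.91 4.68] 26.05
-3.5 -3.19 [0.38 1.73 6.53] 26.15
-5.0 -4.56 [0.67 1.37 7.4 ] 25.55
-6.5 -5.87 [0.11 1.59 7.41] 26.06
-8.0 -7.18 [-0.47  1.88  7.91] 25.61
-9.5 -8.53 [-0.89  2.4   7.9 ] 26.01
-11.0 -9.92 [-1.39  4.04  9.29] 25.88
-12.5 -11.27 [-2.1   2.47 10.15] 26.03
-14.0 -12.59 [-1.86  2.9  11.31] 25.67
29.6
```

```bash
python3 - <<'E'
from station import r
from h import *
off=np.load("off.npy");phi=-80
for d in np.arange(-.0155,-.0225,-.0015):
    r.servo_line(list(tip(d,off)),list(ori(phi)),speed=.02);r.wait(.1);s=r.sense()
    print(round(d*1e3,1),round(float((s["tcp_pos"]-tip(0,off))@a)*1e3,2),F(s),round(s["opening"]*1e3,2))
    if F(s)[2]>17: break
print(s["clock"])
f=r.snapshot("side")["frame"][100:180,190:290,::-1];g=r.snapshot("top")["frame"][150:230,110:210,::-1]
cv2.imwrite("pics/g2.png",np.hstack([cv2.resize(i,(400,320),interpolation=cv2.INTER_CUBIC) for i in(f,g)]))
E
```

```text
-15.5 -12.85 [-4.26  5.22 17.71] 26.06
29.95
```

View pics/g2.png

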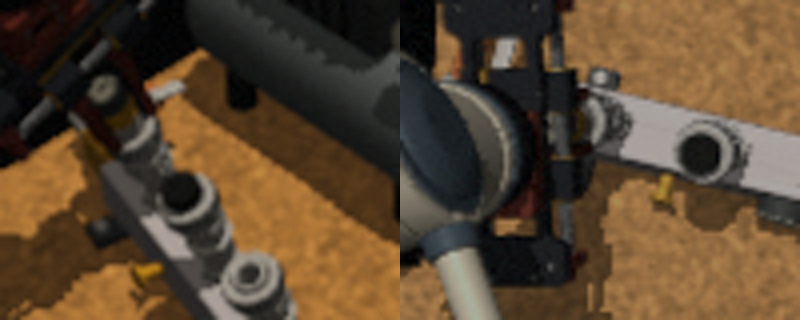

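The picture shows the fingertips pushing the sleeve rim back beside the collar, and the force steps up at the stop. Now I'll squeeze and draw the gauge out.

```bash
python3 - <<'E'
from station import r
from h import *
off=np.load("off.npy");phi=-80
r.grab(30);s=r.sense();print(F(s),s["opening"],s["clock"])
for d,v in((-.011,.02),(-.008,.02),(.0,.04),(.045,.06)):
    r.servo_line(list(tip(d,off)),list(ori(phi)),speed=v);s=r.sense()
    print(d,round(float((s["tcp_pos"]-tip(0,off))@a)*1e3,2),F(s),round(s["opening"]*1e3,2),s["clock"])
    if F(s)[2]<-25: break
f=r.snapshot("side")["frame"][80:180,190:290,::-1];g=r.snapshot("top")["frame"][140:240,100:200,::-1]
cv2.imwrite("pics/g3.png",np.hstack([cv2.resize(i,(400,400),interpolation=cv2.INTER_CUBIC) for i in(f,g)]))
# placing IK
h=np.array([.557,-.223])
for yaw in range(-180,180,30):
    q=r.inverse_kinematics([*h,.02+.026+.182],[180,0,yaw]);print(yaw,None if q is None else np.round(q,0))
E
```

```text
[-3.65  5.03 16.8 ] 0.025548620407125137 30.2667
-0.011 -10.45 [-0.69  0.04  6.42] 25.77 30.6417
-0.008 -8.44 [ 0.75 -1.64  1.72] 25.74 30.9417
0.0 -0.46 [ 3.   -2.18 -0.74] 25.39 31.2917
0.045 44.44 [-0.16  1.23 -0.52] 25.09 32.1917
-180 [ -25.    7.   86.    0.   86. -115.]
-150 [ -25.    7.   86.    0.   86. -145.]
-120 None
-90 None
-60 [-25.   7.  86.  -0.  86. 125.]
-30 [-25.   7.  86.  -0.  86.  95.]
0 [-25.   7.  86.  -0.  86.  65.]
30 [-25.   7.  86.  -0.  86.  35.]
60 [-25.   7.  86.  -0.  86.   5.]
90 [-25.   7.  86.   0.  86. -25.]
120 [-25.   7.  86.   0.  86. -55.]
150 [-25.   7.  86.   0.  86. -85.]
```

View pics/g3.png

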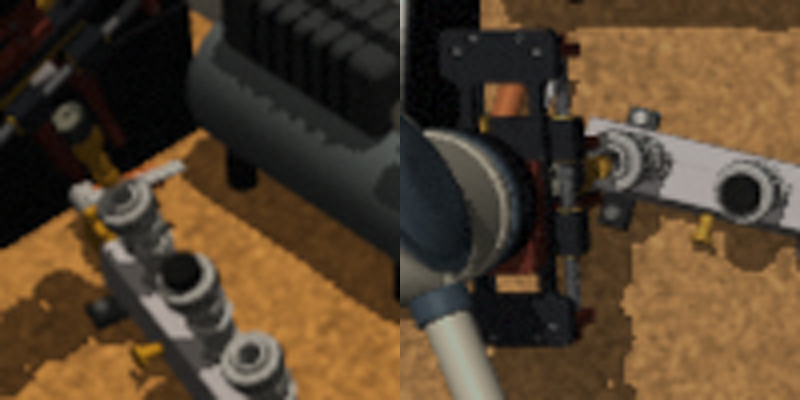

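The gauge is out: the brass nipple shows clear of the coupling and the sleeve is forward again. Next I'll carry it to the hole and look before inserting.

```bash
python3 - <<'E'
from station import r
from h import *
h=[.557,-.223];o=[180,0,45]
p=r.sense()["tcp_pos"]; r.servo_line(list(p+[0,0,.06]),speed=.12)
r.reach([*h,.36],o);print(r.sense()["clock"])
r.servo_line([*h,.05+.208],o,speed=.12);s=r.sense();print(s["clock"],s["contact_force"].round(2),s["opening"],s["tcp_pos"])
T=r.snapshot("top");S=r.snapshot("side");pickle.dump({"top":T,"side":S},open("s1.pkl","wb"))
f=S["frame"][215:315,260:360,::-1];g=T["frame"][170:270,280:380,::-1]
cv2.imwrite("pics/p1.png",np.hstack([cv2.resize(i,(400,400),interpolation=cv2.INTER_CUBIC) for i in(f,g)]))
print("exp tip px",proj(S,np.array([*h,.05])),"hole",proj(S,np.array([*h,.04])))
E
```

```text
34.6833
35.6833 [-0.08 -0.42 -0.79] 0.025441964546389223 [ 0.55726531 -0.22307689  0.25914345]
exp tip px [318.80194175 269.80030317] hole [318.60282412 272.22140399]
```

View pics/p1.png

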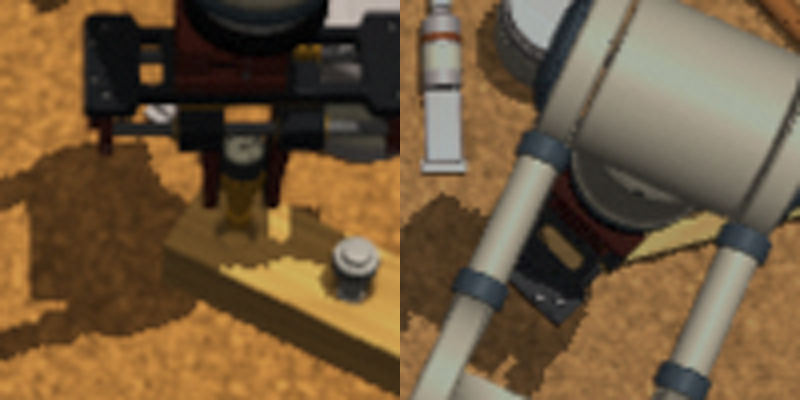

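The nipple sits just above the hole at side (320,270.5), against an expected (319,270). Lowering now with force guarding.

```bash
python3 - <<'E'
from station import r
from h import *
h=[.557,-.223]
for b in (.042,.036,.031,.027,*np.arange(.025,.014,-.001)):
    r.servo_line([*h,b+.208],[180,0,45],speed=.03);r.wait(.05);s=r.sense();f=s["contact_force"]
    print(round(b*1e3,1),s["tcp_pos"].round(4),f.round(1),s["torque"].round(2))
    if f[2]>4 or np.hypot(*f[:2])>8: break
print(s["clock"],s["opening"])
E
```

```text
42.0 [ 0.557  -0.223   0.2498] [ 0.3 -0.5 -0.7] [-0.08  0.11  0.03]
36.0 [ 0.557  -0.223   0.2438] [-0.  -1.  -1.5] [-0.03  0.07 -0.01]
31.0 [ 0.557  -0.223   0.2388] [-0.1 -0.7 -0.9] [-0.06  0.14  0.05]
27.0 [ 0.557  -0.223   0.2348] [ 0.   0.1 -0.6] [-0.03  0.06 -0.05]
25.0 [ 0.557  -0.223   0.2329] [ 0.   0.6 -0.6] [-0.04  0.18  0.04]
24.0 [ 0.557 -0.223  0.232] [ 0.4 -0.4 -1.1] [-0.08  0.1   0.  ]
23.0 [ 0.557 -0.223  0.231] [-0.1  0.  -1.5] [-0.1   0.08 -0.02]
22.0 [ 0.557  -0.223   0.2299] [-0.6 -0.1 -1.6] [ 0.04  0.12 -0.01]
21.0 [ 0.557  -0.223   0.2289] [-0.2 -1.  -0.5] [-0.03  0.1   0.02]
20.0 [ 0.5571 -0.223   0.2284] [ 0.  -0.7  2.4] [-0.02  0.18 -0.05]
19.0 [ 0.5571 -0.223   0.2283] [-2.5  0.9  5.6] [0.14 0.52 0.06]
39.45 0.0251629937745068
```

The floor was felt at the expected height, with gauge bottom at about 20 mm. Releasing.

```bash
python3 - <<'E'
from station import r
from h import *
h=[.557,-.223];o=[180,0,45]
r.servo_line([*h,.2278],o,speed=.02);r.grab(4);r.let_go()
print(r.sense()["contact_force"].round(1))
r.servo_line([*h,.36],o,speed=.1)
r.reach([.40,.25,.40],o);s=r.sense();print(s["clock"],s["opening"],s["contact_force"].round(1))
T=r.snapshot("top");S=r.snapshot("side")
a1=cv2.resize(S["frame"][220:320,270:390,::-1],(480,400),interpolation=cv2.INTER_CUBIC)
b1=cv2.resize(T["frame"][180:260,290:410,::-1],(320,213),interpolation=cv2.INTER_CUBIC)
c1=cv2.resize(S["frame"][100:180,190:310,::-1],(320,213),interpolation=cv2.INTER_CUBIC)
im=np.zeros((426,800,3),np.uint8);im[:400,:480]=a1;im[:213,480:]=b1;im[213:,480:]=c1
cv2.imwrite("pics/end.png",im);pickle.dump({"top":T,"side":S},open("s2.pkl","wb"))
for s in(T,S): print("expected dial",proj(s,np.array([*h,.086])))
E
```

```text
[ 0.1 -0.   0.4]
44.2583 0.08801123061637556 [ 0.9  0.4 -1. ]
expected dial [329.3073521  223.08573407]
expected dial [319.53908965 260.83721215]
```

View pics/end.png

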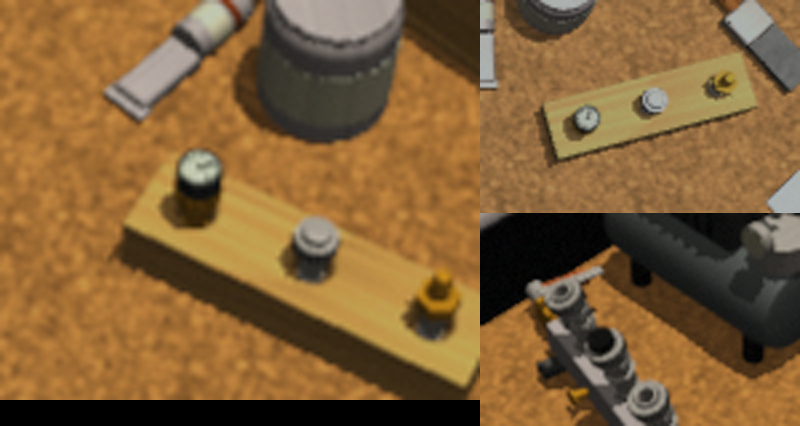

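The gauge stands upright in the hole: its dial is at side (320,261), against (319.5,260.8) expected for fully seated. The outlet is empty, and the neighbouring things visible in these crops are in place.

```bash
python3 -c "
from station import r
print(r.sense()['clock']);r.hand_in()"
```

```text
44.3583
the job is handed in; nothing more can be done
```

The gauge is off its outlet and standing upright, dial up, in the empty hole of the fittings block. I handed the job in at 44.4 s of the 72 s allowed; no verdict is reported.

**Unlocking:** I turned the sleeve clockwise in steps and probed it at each one. It was blocked up to about 0.37 rad and free from about 0.45 rad. I settled at about 0.52 rad, where it pushed back to the stop at about 8 mm.

**Drawing out:** I held the sleeve at its stop with the fingertips beside the collar, gripped the gauge and drew it straight out along the barrel. The sleeve then sprang forward.

**Setting down:** I lowered the gauge until it touched the hole floor with about 5 N, at the height expected for fully seated. I let go there, so it was not dropped.

**Last checks:** In the final side view the dial is within 1 pixel of where a fully seated gauge should be. The outlet is empty, the robot is clear, and the plugs and nearby things look unmoved. I viewed crops at the end, so I did not recheck the more distant things, but the arm felt no unexpected contact in its force readings.

**One check disagreed:** While I gripped the sleeve, it pushed back freely up to about 0.8 rad, far wider than the stated 0.1 rad either side. I did not find out why, though the grip may have slipped. I regripped and checked again before relying on the position.

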